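# Hook the second bracket into its slotted upright and lay the shelf tray across the pair

### The job

Finish the small bench shelf: hook the loose bracket into the top slots of the bare upright, level with the bracket already hanging on the other one, and press it down until it is fully home and the upright's spring catch has snapped out over it. Then set the long shelf tray down flat across both brackets, roughly centred, between their upturned noses and the uprights; place it, do not drop it, and leave the beaker and the vial where they stand.

Things in the scene. Friction and masses are not known exactly. Their poses are not given: they have to be found in the camera images.
- base: grey foot plate of the rack, 6 mm thick, fixed; carries two slotted uprights at y = +75 and -75 mm of its frame (either may be the bare one). Origin on the table midway between the uprights' centres; x points from their front faces to their backs (away from the robot at yaw 0), z up. The plate covers x -77 to +27, y -125 to +125 mm
- post_full: upright that already carries a bracket like the loose one, in the top slots (fixed). Grey channel 44 mm wide (y), 30 deep (x), 184 high with black cap; origin at the middle of its foot, 6 mm above the table; axes as base. The hung bracket's arm is level, its top 152 mm above this origin (158 mm above the table)
- post_bare: the bare upright, same size and axes. Front face at x = -15 mm, 3 mm thick, hollow behind. Two columns of slots at y = +-11.5 mm; each slot 9 mm wide, 24 high; five rows, 32 mm apart; lower edges of the two top rows 109 and 141 mm above this origin
- seat (a point): point on the bare upright's front face, mid width, 100 mm above its foot (106 mm above the table); axes as base. The bracket's heel point is here when the bracket is fully home in the two top rows of slots
- catch (a joint): spring catch of the bare upright: steel tongue 9 mm wide, 8 high, at mid width, standing 6 mm out of the front face, underside 154 mm above the upright's foot, 2 mm over the top of a seated bracket. 0 = out; grows (m) as it is pushed in; 2 to 4.5 N. The bracket's end plate pushes it in as the hooks enter; it snaps out again over the bracket's top when that is home
- bracket: loose steel bracket, 0.14 to 0.28 kg, standing on its underside: channel arm 80 mm long (x -40 to 40), 27 wide (y), 52 high, with flat parallel sides to grip from above; origin under its middle, z up. Its hooks point to +x. The nose at the front end (x -40 to -37 mm) rises 8 mm above the arm's top, 60 mm above the underside
- heel (a point): foot of the bracket's end plate (39 mm wide), mid width, on the rear face: 40 mm to +x of the bracket's origin; axes as bracket. Four hooks reach 8 mm beyond this face at y = +-11.5: necks 4 mm wide, 8 high, undersides 9 and 41 mm up, each with a tooth hanging 8 mm below. Enter with heel 8 to 16 mm (best 12) above seat, end plate against the face, then press down; takes under 20 N
- tray: steel shelf tray, 0.15 to 0.31 kg, open above: 56 mm wide (x), 220 long (y), 16 high, walls 2.5 mm; origin under its middle. Can be gripped across its width. Lying on both brackets its underside is 158 mm above the table; 71 mm are free between catch tongues and noses, best centred at x = -56 mm, y = 0 of base
- beaker: small glass beaker 46 mm wide, 58 mm high, bystander; origin under its middle
- vial: sample vial with white cap, 27 mm wide, 65 mm high, bystander; origin under its middle

How it is judged:
By the outcome, as a careful person would: the job done as asked, in the order asked, and still so for the second after the job is handed in, with the robot touching nothing.
It also fails if it takes over 70 s, if anything falls off the work surface, if the arm or the gripper's body presses on something with over 40 N, if the wrist force passes 120 N, or if a joint passes its speed limit or range.

### The arm

A 7-joint arm with a two-finger parallel gripper is mounted at the origin on a cart in front of the work surface, level with it; the furniture and walls round the work are solid. World frame = base frame: x ahead of the robot, y to its left, z up, the work surface at z = 0. Lengths are in m, angles in rad, forces in N, time in s.
With the tool pointing down it reaches from about 0.4 to 0.85 m from the base axis. Payload 6.9 kg.
Tool frame: the origin (TCP) lies midway between the tips of the shut fingers; the grasp point (between the pads) lies 19 mm behind it; z points along the fingers, y is the line along which they close (so a half turn about z gives the same grasp; the last joint's range is limited). The gripper opens to 85 mm and grips with 20 to 120 N. Pads are 22 mm wide; open, the fingers measure 114 mm over their backs; the gripper's body (76 mm by 85 mm) begins 54 mm behind the grasp point. The pads swing forward as they close: fully open they stand 13 mm farther back than shut.
Start: joints at [1.397, 0.507, -0.238, 1.5, 0.126, 1.149, -0.155], TCP at [0.173, -0.601, 0.231] pointing down, gripper open.
Joint ranges: [-3.08, 3.08], [-0.24, 2.05], [-1.43, 1.35], [0, 2.5], [-1.52, 4.66], [0.17, 1.96], [-2.89, 2.89]. Speed limits (rad/s): [2.39, 2.39, 3.14, 3.14, 3.14, 3.14, 3.14].

### API

Orientations are given as a unit quaternion [x, y, z, w].
In Python, from rig import * gives the robot as it stands.
- The arm moves only by the tool apply_moves, never from a script. Its argument "moves" is a list of rows, each a list of 3 entries, a list of its own where there are three numbers: the opening, from -1 (shut) to 1 (fully open), then the shift along the world's x, y, z in units of 30 mm (1.0 is 30 mm), then the turn about the world's z in units of 6 degrees (1.0 is 6 degrees). A call has 1 to 12 rows; each row shifts and turns the commanded pose from where the row before left it; what a row does not reach is not made up. A row lasts 1/8 s, in which the tool goes at most 62.5 mm and 10.7 degrees, less where a joint would pass 70% of its speed; a pose out of reach is approached as far as the arm can. A call is refused whole if a number of a shift passes 1 or a number of a turn 1, either way. A call with a gripper value outside its range is refused whole. The fingers move at their own pace and stop on an object; "grip_force" is the grip in N (left out, the last holds). Time passes only in rows, so rows that do not move let the fingers close. It gives the time, the measured TCP pose, the force, the opening and the grip force at its end, in the units of the state.
- read_state(): the state, without advancing time (a new reading comes with each control period).
- get_image(name): name is "scene" or "top" or "wrist"; returns a dict with "image" (480x640x3 uint8, red, green, blue), "K" (3x3 intrinsics, pixels), "dist_coeffs" ([k1, k2, p1, p2, k3] as OpenCV has them; the pictures are not rectified), "T" (4x4, takes a point from camera to world coordinates); the wrist camera has in their place "tool_from_camera" (4x4, takes a point from camera to tool coordinates, whose origin is the TCP and whose axes are the flange's). Camera axes: x right, y down, z forward; pixel columns grow to the right and rows downward; lengths in m; the calibration is good to about 2 mm. A picture is of the moment at which its call begins: read the wrist's pose just before it. There is no depth.
- sign_off(): hands the job in; it is judged then, once.
The state is a dict: "clock": time; "joint_pos": joint angles; "dq": joint speeds; "tau": joint torques, N m; "eef_pos": TCP position; "eef_rot": TCP orientation; "ft_force": force on the tool from outside, world axes, zero at the start; "ft_torque": the same for the moment, N m; "width": opening from 0.0 (shut) to 1.0 (fully open); "gripper_force": force on a finger pad.
Only numpy, scipy, OpenCV 4.12 (cv2) and the standard library are available. Lean on these libraries where they do the work, as an engineer would, in place of code of your own. Each camera call takes 0.05 s, during which the arm holds its last target. There are 200 camera calls.

## Working session

There is one attempt and no reset: what is moved stays moved. The work goes in short steps, Python scripts to look and compute and a tool call to move; the robot and the scene stay as the last step left them, time stands still between calls to the robot, and variables do not carry over. Pictures are saved under pics/ and viewed, at most 10 in all, crops included, and the job is handed in when it is done.

Besides the shell and the picture viewer there is one more tool, called after ">>>" as a command line: name --argument value ..., lists and objects as JSON in quotes. apply_moves: Moves the arm, as the interface text tells. Its arguments: {"type":"object","properties":{"moves":{"type":"array"},"grip_force":{"type":"number"}},"required":["moves"]}

```bash
mkdir -p pics
python3 - <<'E'
from rig import *
import cv2,numpy as np
s=read_state();print({k:np.round(v,3) for k,v in s.items()})
for n in("scene","top"):
    d=get_image(n);cv2.imwrite(f"pics/{n}0.png",d["image"][:,:,::-1]);np.savez(f"{n}.npz",**d)
    print(n,d["K"],d["dist_coeffs"],d["T"])
E
```

```text
{'clock': np.float64(0.0), 'joint_pos': array([ 1.396,  0.508, -0.238,  1.501,  0.126,  1.149, -0.155]), 'dq': array([ 0.   ,  0.001, -0.   , -0.001,  0.   , -0.   ,  0.002]), 'tau': array([ 0.0000e+00, -6.2060e+01, -2.1870e+00, -2.4965e+01,  1.2000e-02,
        1.2000e-02,  0.0000e+00]), 'eef_pos': array([ 0.172, -0.6  ,  0.23 ]), 'eef_rot': array([ 0.99 ,  0.139, -0.   , -0.001]), 'ft_force': array([-0.898, -0.627,  1.001]), 'ft_torque': array([ 0.064, -0.001,  0.015]), 'gripper_force': np.float64(0.0), 'width': np.float64(1.003)}
scene [[451.33561528   0.         319.44362485]
 [  0.         451.33561528 240.80976279]
 [  0.           0.           1.        ]] [-0.01920975  0.          0.          0.          0.        ] [[-0.68303292 -0.50135916  0.5311356  -0.10112663]
 [-0.73038357  0.46643813 -0.49897427  0.58610467]
 [ 0.00242343 -0.72874856 -0.68477709  0.93346143]
 [ 0.          0.          0.          1.        ]]
top [[467.88537806   0.         315.1029104 ]
 [  0.         467.88537806 236.9460182 ]
 [  0.           0.           1.        ]] [-0.07203466  0.          0.          0.          0.        ] [[ 0.00872498 -0.99627659  0.08577202  0.42656068]
 [-0.99996035 -0.0085399   0.00252449  0.00549453]
 [-0.00178261 -0.08579065 -0.99631159  1.39388909]
 [ 0.          0.          0.          1.        ]]
```

View pics/scene0.png

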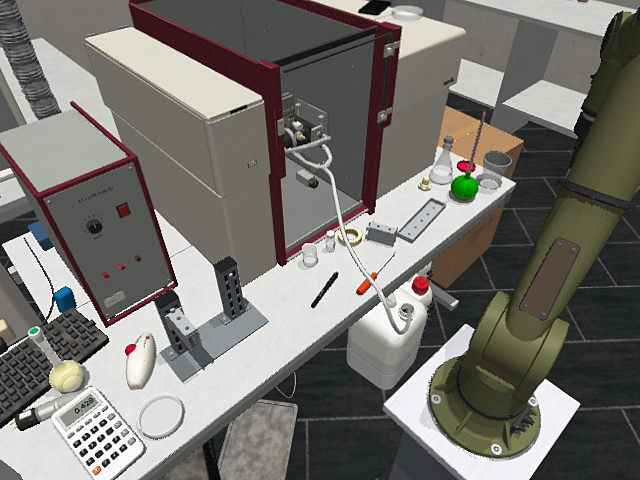

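View pics/top0.png

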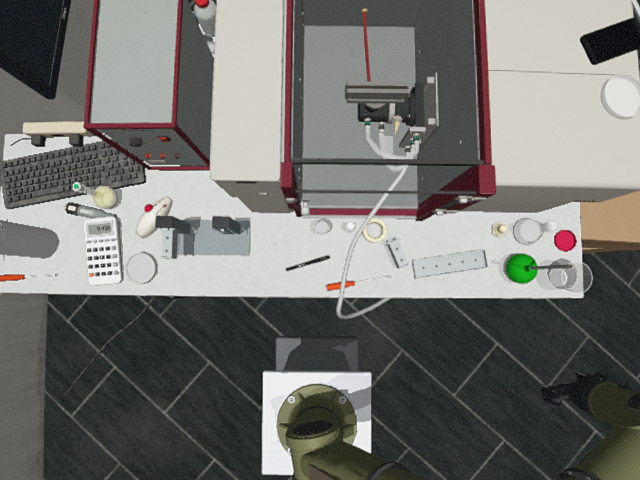

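```bash
cat > h.py <<'E'
import numpy as np,cv2
def load(n): return dict(np.load(n+".npz"))
def ray(d,uv,z,T=None):
    T=d["T"] if T is None else T
    p=cv2.undistortPoints(np.array([[uv]],float),d["K"],d["dist_coeffs"])[0,0]
    r=T[:3,:3]@np.array([p[0],p[1],1]);o=T[:3,3]
    return o+r*(z-o[2])/r[2]
def proj(d,P,T=None):
    T=d["T"] if T is None else T
    W=np.linalg.inv(T);r,_=cv2.Rodrigues(W[:3,:3])
    return cv2.projectPoints(np.array(P,float).reshape(-1,1,3),r,W[:3,3],d["K"],d["dist_coeffs"])[0][:,0]
def tri(obs):
    A=[];b=[]
    for d,uv,T in obs:
        p=cv2.undistortPoints(np.array([[uv]],float),d["K"],d["dist_coeffs"])[0,0]
        r=T[:3,:3]@np.array([p[0],p[1],1]);r/=np.linalg.norm(r);M=np.eye(3)-np.outer(r,r)
        A.append(M);b.append(M@T[:3,3])
    x=np.linalg.lstsq(np.vstack(A),np.hstack(b),rcond=None)[0]
    return x
E
python3 - <<'E'
from h import *
for n,(x0,x1,y0,y1),f in(("top",(150,500,200,325),2),("scene",(150,450,110,380),2)):
    im=load(n)["image"][y0:y1,x0:x1,::-1];cv2.imwrite(f"pics/{n}c.png",cv2.resize(im,None,fx=f,fy=f,interpolation=cv2.INTER_CUBIC))
d=load("top")
for uv in[(163,222),(250,220),(250,255),(163,257),(395,252),(450,264),(320,227),(350,227),(300,298)]:print(uv,ray(d,uv,0).round(3))
E
```

```text
(163, 222) [0.588 0.469 0.   ]
(250, 220) [0.596 0.205 0.   ]
(250, 255) [0.491 0.203 0.   ]
(163, 257) [0.482 0.465 0.   ]
(395, 252) [ 0.503 -0.23   0.   ]
(450, 264) [ 0.469 -0.395  0.   ]
(320, 227) [ 0.577 -0.005  0.   ]
(350, 227) [ 0.577 -0.095  0.   ]
(300, 298) [0.365 0.052 0.   ]
```

View pics/topc.png

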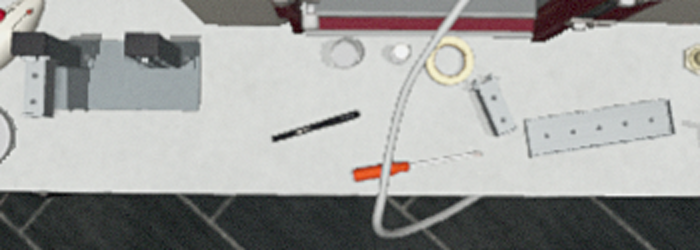

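View pics/scenec.png

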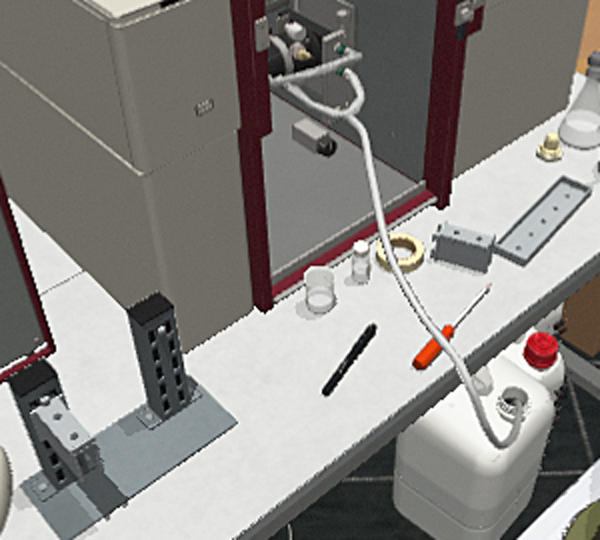

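Run:
```python
from h import *
t=load("top");s=load("scene")
tp=[(462,0),(430,48),(403,95),(388,140),(381,180),(376,212),(382,233),(400,235),(440,220),(478,198)]
sc=np.array([(345,118),(355,130),(370,170),(377,205),(385,235),(395,262),(410,290),(425,315),(440,335),(465,375),(478,405),(490,430),(503,443),(515,440),(520,425)],float)/2+[150,110]
cur=np.vstack([np.linspace(a,b,20) for a,b in zip(sc[:-1],sc[1:])])
for p in tp:
    uv=np.array(p)/2+[150,200]
    zs=np.arange(-.4,.7,.005);P=np.array([ray(t,uv,z) for z in zs]);q=proj(s,P)
    e=np.linalg.norm(q[:,None]-cur[None],axis=2).min(1)
    i=e.argmin();print(p,P[i].round(3),e[i].round(1))
# tray rim corners (z=.016), bracket top corners z .052
print("tray")
for p in[(525,121),(670,99),(675,133),(530,157)]:
    print(ray(t,np.array(p)/2+[150,200],.016).round(3))
print("bracket top")
for p in[(472,82),(490,78),(499,134),(515,130)]:
    print(ray(t,np.array(p)/2+[150,200],.052).round(3))
print("base plate z=6mm")
for p in[(200,38),(200,109),(50,109)]:
    print(ray(t,np.array(p)/2+[150,200],.006).round(3))
print("hung bracket top z .158, post tops .19")
for p in[(25,60),(49,58),(25,116),(50,116)]:print(ray(t,np.array(p)/2+[150,200],.158).round(3))
print("caps z .19: front corners")
for p in[(12,34),(45,34),(125,34),(160,34)]:print(ray(t,np.array(p)/2+[150,200],.19).round(3))
```

```text
(462, 0) [ 0.639 -0.171  0.125] 0.3
(430, 48) [ 0.576 -0.13   0.095] 0.2
(403, 95) [ 0.511 -0.094  0.08 ] 0.2
(388, 140) [ 0.448 -0.074  0.06 ] 0.4
(381, 180) [ 0.39  -0.066  0.035] 0.4
(376, 212) [ 0.343 -0.06   0.01 ] 0.2
(382, 233) [ 0.306 -0.073 -0.07 ] 0.2
(400, 235) [ 0.297 -0.106 -0.135] 0.3
(440, 220) [ 0.316 -0.181 -0.225] 0.3
(478, 198) [ 0.351 -0.257 -0.29 ] 0.9
tray
[ 0.478 -0.279  0.016]
[ 0.512 -0.497  0.016]
[ 0.462 -0.503  0.016]
[ 0.425 -0.286  0.016]
bracket top
[ 0.532 -0.195  0.052]
[ 0.538 -0.221  0.052]
[ 0.458 -0.234  0.052]
[ 0.464 -0.257  0.052]
base plate z=6mm
[0.598 0.204 0.006]
[0.492 0.202 0.006]
[0.49  0.427 0.006]
hung bracket top z .158, post tops .19
[0.548 0.417 0.158]
[0.551 0.385 0.158]
[0.473 0.415 0.158]
[0.474 0.381 0.158]
caps z .19: front corners
[0.579 0.425 0.19 ]
[0.579 0.381 0.19 ]
[0.58  0.276 0.19 ]
[0.58 0.23 0.19]
```

>>> apply_moves --moves '[[1,[0.9,1,0],0],[1,[0.9,1,0],0],[1,[0.9,1,0],0],[1,[0.9,1,0],0],[1,[0.9,1,0],0],[1,[0.9,1,0],0],[1,[0.9,1,0],0],[1,[0.9,1,0],0],[1,[0.9,1,0],0],[1,[0.9,1,0],0],[1,[0.9,1,0],0.8],[1,[0.9,1,0],0.9]]'

```text
clock: 1.6
eef_pos: [0.4971, -0.2396, 0.231]
eef_rot: [0.974, 0.228, -0.0, -0.0]
ft_force: [0.8, -0.1, 0.1]
width: 0.997
gripper_force: 0.0
```

>>> apply_moves --moves '[[1,[0,0.3,0],0],[1,[0,0,0],0],[1,[0,0,0],0]]'

```text
clock: 1.98
eef_pos: [0.4956, -0.2332, 0.2312]
eef_rot: [0.974, 0.226, -0.0, 0.0]
ft_force: [0.2, -0.6, -0.6]
width: 0.999
gripper_force: 0.0
```

```bash
cat >> h.py <<'E'
def wrist(tag):
    from rig import read_state,get_image
    from scipy.spatial.transform import Rotation as R
    s=read_state();d=get_image("wrist")
    T=np.eye(4);T[:3,:3]=R.from_quat(s["eef_rot"]).as_matrix();T[:3,3]=s["eef_pos"]
    d["T"]=T@d["tool_from_camera"];np.savez(tag+".npz",**d)
    q=R.from_quat(s["eef_rot"]).as_matrix()
    print("t",s["clock"],"tcp",np.round(s["eef_pos"],4),"xax yaw",np.degrees(np.arctan2(q[1,0],q[0,0])).round(2),"zax",q[:,2].round(4),"F",np.round(s["ft_force"],1),"w",s["width"])
    print("cam",d["T"].round(3).tolist())
    cv2.imwrite(f"pics/{tag}.png",d["image"][:,:,::-1]);return d
E
python3 -c "
from h import *
wrist('w1')"
```

```text
t 1.975 tcp [ 0.4956 -0.2332  0.2312] xax yaw 26.08 zax [-8.e-04 -8.e-04 -1.e+00] F [ 0.2 -0.6 -0.6] w 0.9989117688878434
cam [[0.44, -0.849, -0.292, 0.572], [-0.898, -0.416, -0.144, -0.196], [0.001, 0.325, -0.946, 0.373], [0.0, 0.0, 0.0, 1.0]]
```

View pics/w1.png

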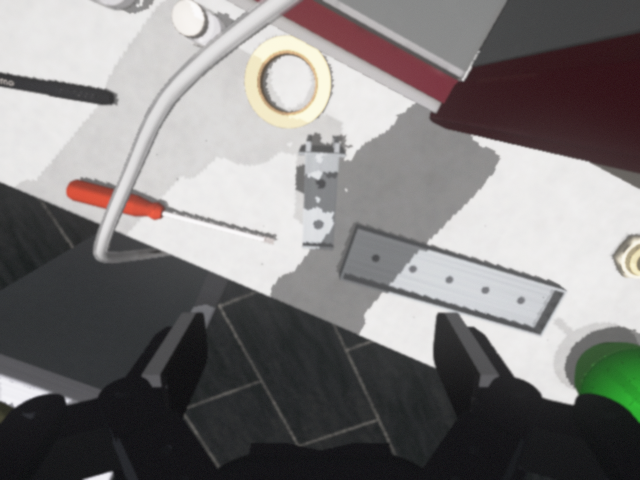

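Run:
```python
from h import *
d=load("w1")
for uv,z in[((320,184),.052),((318,224),.052),((303,244),.06),((333,244),.06),((298,151),.052),((344,151),.052)]:
    print(uv,ray(d,uv,z).round(4))
print("tray rim")
c=[ray(d,uv,.016) for uv in[(356,226),(565,291),(541,333),(341,275)]]
c=np.array(c);print(c.round(4),c.mean(0).round(4))
# refine view crop
im=d["image"][110:290,280:460,::-1];cv2.imwrite("pics/w1c.png",cv2.resize(im,None,fx=3.3,fy=3.3,interpolation=cv2.INTER_CUBIC))
```

```text
(320, 184) [ 0.5122 -0.2262  0.052 ]
(318, 224) [ 0.4806 -0.2398  0.052 ]
(303, 244) [ 0.4615 -0.2351  0.06  ]
(333, 244) [ 0.4726 -0.2578  0.06  ]
(298, 151) [ 0.5284 -0.1987  0.052 ]
(344, 151) [ 0.5445 -0.2317  0.052 ]
tray rim
[[ 0.4843 -0.2778  0.016 ]
 [ 0.5154 -0.4953  0.016 ]
 [ 0.4655 -0.503   0.016 ]
 [ 0.4329 -0.2882  0.016 ]] [ 0.4745 -0.391   0.016 ]
```

View pics/w1c.png

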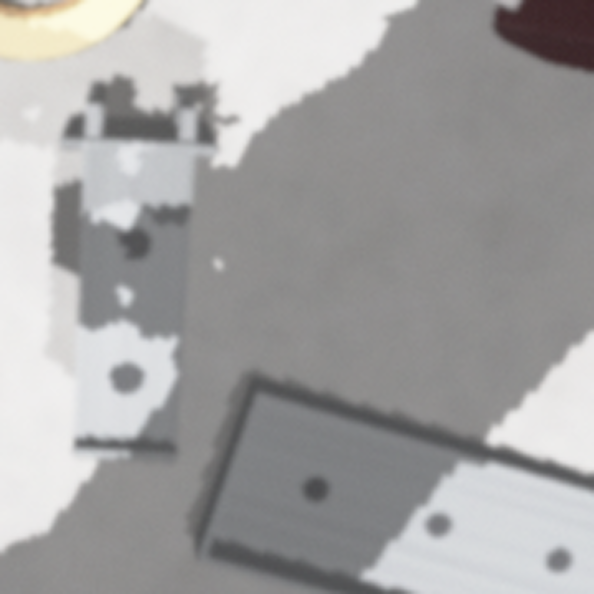

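>>> apply_moves --moves '[[0.3,[0.17,0.07,-1],-0.1],[0.3,[0,0,-1],0],[0.3,[0,0,-1],0],[0.3,[0,0,-1],0],[0.3,[0,0,-1],0],[0.3,[0,0,-1],0],[0.3,[0,0,-0.6],0],[0.3,[0,0,-0.5],0],[0.3,[0,0,0],0]]' --grip_force 60

```text
clock: 3.15
eef_pos: [0.5009, -0.23, 0.0174]
eef_rot: [0.975, 0.221, -0.001, -0.0]
ft_force: [-0.0, -1.0, -0.4]
width: 0.649
gripper_force: 0.0
```

>>> apply_moves --moves '[[-1,[0,0,0],0],[-1,[0,0,0],0],[-1,[0,0,0],0],[-1,[0,0,0],0],[-1,[0,0,0],0],[-1,[0,0,0],0]]' --grip_force 60

```text
clock: 3.9
eef_pos: [0.5023, -0.23, 0.0193]
eef_rot: [0.975, 0.222, 0.001, 0.001]
ft_force: [-1.8, -0.2, 5.3]
width: 0.307
gripper_force: 58.7
```

>>> apply_moves --moves '[[-1,[0,0,0.5],0],[-1,[0,0,1],0],[-1,[0,0,1],0],[-1,[0,0,1],0],[-1,[0,0,1],0],[-1,[0,0,1],0],[-1,[0,0.5,1],0],[-1,[-0.1,1,0.5],0],[-1,[-0.1,1,0],-0.4],[-1,[-0.1,1,0],-0.4],[-1,[-0.1,1,0],-0.4],[-1,[-0.1,1,0],-0.4]]'

```text
clock: 5.4
eef_pos: [0.4859, -0.0634, 0.2289]
eef_rot: [0.99, 0.139, -0.0, -0.0]
ft_force: [0.2, -0.1, -2.2]
width: 0.311
gripper_force: 58.5
```

>>> apply_moves --moves '[[-1,[-0.1,1,0],-0.4],[-1,[-0.1,1,0],-0.4],[-1,[-0.1,1,0],-0.4],[-1,[-0.1,1,0],-0.4],[-1,[-0.1,1,0],-0.4],[-1,[-0.2,1,0],-0.4],[-1,[-0.2,1,0],-0.25],[-1,[-0.2,1,0],0],[-1,[-0.2,1,0],0],[-1,[-0.2,0.6,0],0],[-1,[0,0,0],0],[-1,[0,0,0],0]]'

```text
clock: 6.9
eef_pos: [0.4417, 0.2223, 0.2285]
eef_rot: [1.0, 0.001, 0.0, 0.0]
ft_force: [0.4, 0.6, -2.5]
width: 0.308
gripper_force: 58.5
```

```bash
python3 -c "
from h import *
wrist('w2')"
```

```text
t 6.9 tcp [0.4417 0.2223 0.2285] xax yaw 0.1 zax [ 0.e+00 -8.e-04 -1.e+00] F [ 0.4  0.6 -2.5] w 0.3084586088943448
cam [[0.002, -0.946, -0.324, 0.527], [-1.0, -0.002, -0.002, 0.223], [0.002, 0.324, -0.946, 0.371], [0.0, 0.0, 0.0, 1.0]]
```

View pics/w2.png

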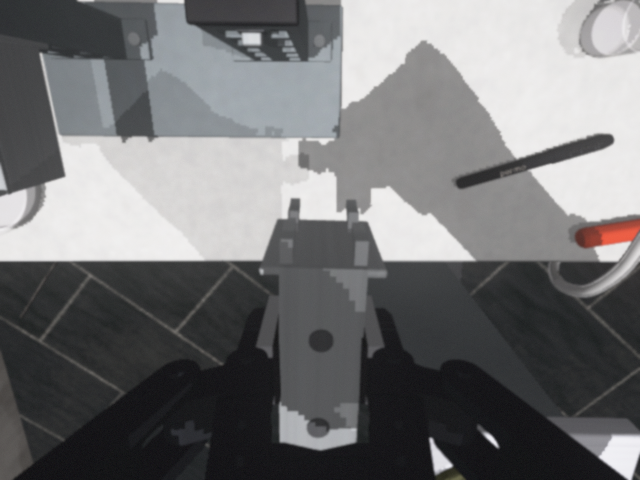

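Run:
```python
from h import *
d=load("w2")
print(d["K"][0,0])
for n,uv,z in[("epL",(263,272),.2612),("epR",(386,274),.2612),("ebL",(279,221),.2092),("ebR",(367,222),.2092),("h1",(320,341),.2612),("h2",(318,427),.2612),
 ("plateFR",(340,137),.006),("plateFL",(62,136),.006),("plateR",(342,20),.006),("footR",(337,61),.006),("capL",(187,24),.17),("capR",(299,27),.17)]:
    print(n,ray(d,uv,z).round(4))
im=d["image"][0:150,40:360,::-1];cv2.imwrite("pics/w2c.png",cv2.resize(im,None,fx=2.5,fy=2.5,interpolation=cv2.INTER_CUBIC))
```

```text
397.32459988522345
epL [0.4772 0.2396 0.2612]
epR [0.4766 0.2025 0.2612]
ebL [0.4773 0.2397 0.2092]
ebR [0.4769 0.2023 0.2092]
h1 [0.4531 0.2223 0.2612]
h2 [0.4184 0.223  0.2612]
plateFR [0.4937 0.204  0.006 ]
plateFL [0.4932 0.4502 0.006 ]
plateR [0.5863 0.2042 0.006 ]
footR [0.5558 0.2077 0.006 ]
capL [0.5575 0.2821 0.17  ]
capR [0.5567 0.2319 0.17  ]
```

View pics/w2c.png

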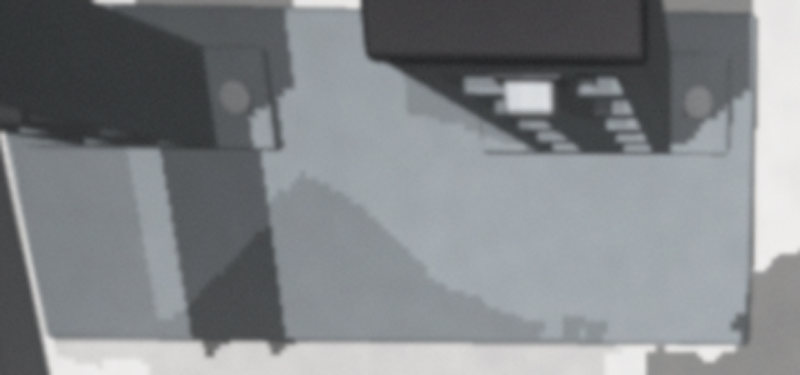

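Run:
```python
from h import *
d=load("w2")
c=lambda u,v:(40+u/2.5,v/2.5)
for n,uv,z in[("catchTopFrontL",c(503,113),.160),("catchR",c(553,113),.160),("capFL",c(366,55),.172),("capFR",c(643,59),.172),("footL",c(538,152),.008),("footR",c(670,152),.008),("flangeL",c(485,152),.007),("flangeR",c(728,153),.007),("otherflangeR",c(280,149),.007)]:
    print(n,ray(d,uv,z).round(4))
# predicted from base (.5705,.328)
B=np.array([.5705,.328,0])
print(proj(d,[B+[-.021,-.0705,.160],B+[-.021,-.0795,.160],B+[-.015,-.053,.19],B+[-.015,-.097,.19],B+[-.077,-.125,.006],B+[-.077,.125,.006]]).round(1))
```

```text
catchTopFrontL [0.5503 0.2601 0.16  ]
catchR [0.5503 0.2506 0.16  ]
capFL [0.558  0.2816 0.172 ]
capFR [0.5577 0.2325 0.172 ]
footL [0.5556 0.2762 0.008 ]
footR [0.5557 0.2321 0.008 ]
flangeL [0.5555 0.2941 0.007 ]
flangeR [0.5555 0.2126 0.007 ]
otherflangeR [0.5559 0.3623 0.007 ]
[[246.8  47. ]
 [265.6  47.1]
 [189.6  21.2]
 [298.8  21.9]
 [341.1 137.2]
 [ 58.8 135.7]]
```

>>> apply_moves --moves '[[-1,[0.5,1,0],0],[-1,[0.4,0.1,-0.5],0],[-1,[0.5,0,-1],0],[-1,[0.2,0,-1],0],[-1,[0.2,0,-0.55],0],[-1,[0,0,0],0],[-1,[0,0,0],0]]'

```text
clock: 7.82
eef_pos: [0.496, 0.2566, 0.1376]
eef_rot: [1.0, 0.001, 0.0, -0.0]
ft_force: [-0.1, 0.7, -2.1]
width: 0.308
gripper_force: 58.9
```

```bash
python3 -c "
from h import *
d=wrist('w3')
im=d['image'][60:320,150:490,::-1];cv2.imwrite('pics/w3c.png',cv2.resize(im,None,fx=2.3,fy=2.3,interpolation=cv2.INTER_CUBIC))
"
```

```text
t 7.825 tcp [0.496  0.2566 0.1376] xax yaw 0.12 zax [ 9.e-04  6.e-04 -1.e+00] F [-0.1  0.7 -2.1] w 0.30818567095794147
cam [[0.003, -0.946, -0.323, 0.581], [-1.0, -0.002, -0.001, 0.257], [0.0, 0.323, -0.946, 0.28], [0.0, 0.0, 0.0, 1.0]]
```

View pics/w3c.png

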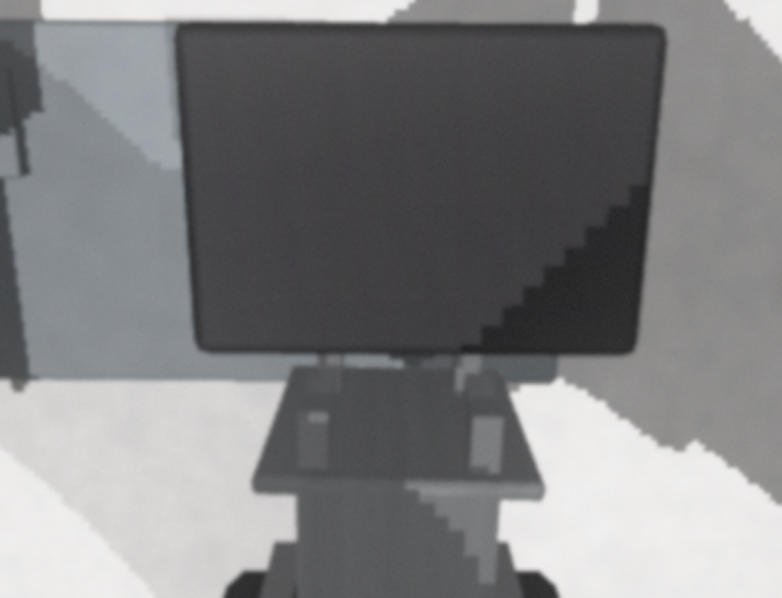

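Run:
```python
from h import *
d=load("w3")
c=lambda u,v:(150+u/2.3,60+v/2.3)
for n,l,r,z in[("capF",(197,350),(637,352),.19),("capB",(176,27),(666,30),.19),("plateTop",(253,488),(545,493),.170),("plateBot",(292,367),(503,367),.118)]:
    a,b=ray(d,c(*l),z),ray(d,c(*r),z);print(n,a.round(4),b.round(4),((a+b)/2).round(4),(a-b)[1].round(4))
```

```text
capF [0.5556 0.2764 0.19  ] [0.5555 0.2316 0.19  ] [0.5555 0.254  0.19  ] 0.0449
capB [0.586  0.2763 0.19  ] [0.5858 0.2318 0.19  ] [0.5859 0.254  0.19  ] 0.0445
plateTop [0.5311 0.2747 0.17  ] [0.5305 0.2363 0.17  ] [0.5308 0.2555 0.17  ] 0.0384
plateBot [0.5321 0.2748 0.118 ] [0.5322 0.2358 0.118 ] [0.5321 0.2553 0.118 ] 0.039
```

>>> apply_moves --moves '[[-1,[0.2,-0.05,0],0],[-1,[0.2,0,0],0],[-1,[0.15,0,0],0],[-1,[0.1,0,0],0],[-1,[0.05,0,0],0],[-1,[0,0,0],0]]'

```text
clock: 8.62
eef_pos: [0.5162, 0.2549, 0.1366]
eef_rot: [1.0, 0.001, -0.0, 0.0]
ft_force: [-3.0, -0.2, -1.4]
width: 0.309
gripper_force: 59.0
```

>>> apply_moves --moves '[[-1,[0.1,0,0],0],[-1,[0.05,0,0],0],[-1,[0.05,0,0],0],[-1,[0,0,0],0]]'

```text
clock: 9.12
eef_pos: [0.5188, 0.2547, 0.1365]
eef_rot: [1.0, 0.002, -0.003, 0.001]
ft_force: [-15.3, -2.7, 6.9]
width: 0.305
gripper_force: 59.0
```

>>> apply_moves --moves '[[-1,[-0.03,0,-0.1],0],[-1,[0,0,-0.1],0],[-1,[0,0,-0.1],0],[-1,[0,0,0],0]]'

```text
clock: 9.62
eef_pos: [0.5189, 0.2556, 0.1274]
eef_rot: [1.0, 0.002, -0.002, 0.0]
ft_force: [-10.8, 0.1, 1.7]
width: 0.311
gripper_force: 58.1
```

>>> apply_moves --moves '[[-1,[0,0,-0.07],0],[-1,[0,0,-0.07],0],[-1,[0,0,-0.03],0],[-1,[0,0,0],0]]'

```text
clock: 10.12
eef_pos: [0.5192, 0.2557, 0.1248]
eef_rot: [1.0, 0.002, -0.001, 0.0]
ft_force: [-16.4, -3.1, 21.4]
width: 0.308
gripper_force: 57.9
```

>>> apply_moves --moves '[[-1,[-0.03,0,-0.04],0],[-1,[0,0,0],0],[-1,[0,0,0],0]]'

```text
clock: 10.5
eef_pos: [0.5191, 0.2557, 0.1246]
eef_rot: [1.0, 0.002, -0.0, 0.0]
ft_force: [-16.9, -4.1, 29.3]
width: 0.308
gripper_force: 58.8
```

Run:
```python
from h import *
d=wrist('w4')
from rig import get_image
s=get_image("scene");np.savez("scene2.npz",**s)
a=cv2.resize(d['image'][140:400,200:440,::-1],None,fx=1.6,fy=1.6,interpolation=cv2.INTER_CUBIC)
b=cv2.resize(s['image'][230:390,140:290,::-1],None,fx=2.6,fy=2.6,interpolation=cv2.INTER_CUBIC)
cv2.imwrite('pics/w4c.png',np.hstack([a,b[:416] if len(b)>=416 else b]))
```

```text
t 10.5 tcp [0.5191 0.2557 0.1246] xax yaw 0.23 zax [-1.e-04 -1.e-04 -1.e+00] F [-16.9  -4.1  29.3] w 0.3075567110434946
cam [[0.005, -0.946, -0.324, 0.604], [-1.0, -0.004, -0.002, 0.256], [0.001, 0.324, -0.946, 0.267], [0.0, 0.0, 0.0, 1.0]]
```

View pics/w4c.png

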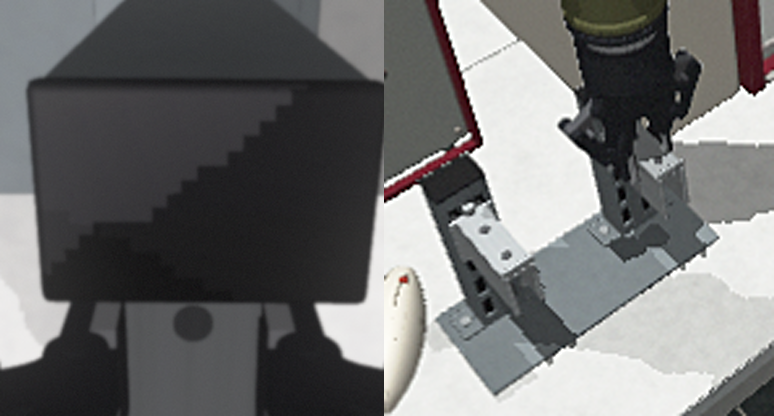

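>>> apply_moves --moves '[[-1,[-0.04,0,0.05],0],[0.3,[0,0,0],0],[0.3,[0,0,0],0],[0.3,[0,0,0.4],0],[0.3,[0,0,1],0],[0.3,[0,0,1],0],[0.3,[-0.5,0,1],0],[0.3,[-1,0,0.5],0],[0.3,[-1,0,0],0],[0.3,[-0.5,0,0],0],[0.3,[0,0,0],0]]'

```text
clock: 11.98
eef_pos: [0.4295, 0.255, 0.2405]
eef_rot: [1.0, 0.002, 0.0, -0.0]
ft_force: [1.5, 0.6, 0.5]
width: 0.647
gripper_force: 0.0
```

Run:
```python
from h import *
d=wrist('w5')
cv2.imwrite('pics/w5c.png',cv2.resize(d['image'][0:220,100:370,::-1],None,fx=2.7,fy=2.7,interpolation=cv2.INTER_CUBIC))
B=np.array([.5705,.329,0])
print(proj(d,[B+[-.015,-.075+.0195,.158],B+[-.015,-.075-.0195,.158],B+[-.021,-.0705,.160],B+[-.021,-.0795,.160]]).round(1))
```

```text
t 11.975 tcp [0.4295 0.255  0.2405] xax yaw 0.17 zax [ 8.e-04  1.e-04 -1.e+00] F [1.5 0.6 0.5] w 0.6474702539396728
cam [[0.004, -0.946, -0.323, 0.514], [-1.0, -0.003, -0.002, 0.255], [0.001, 0.323, -0.946, 0.383], [0.0, 0.0, 0.0, 1.0]]
[[283.4  10.2]
 [361.6  10.6]
 [313.4  23.3]
 [331.5  23.4]]
```

View pics/w5c.png

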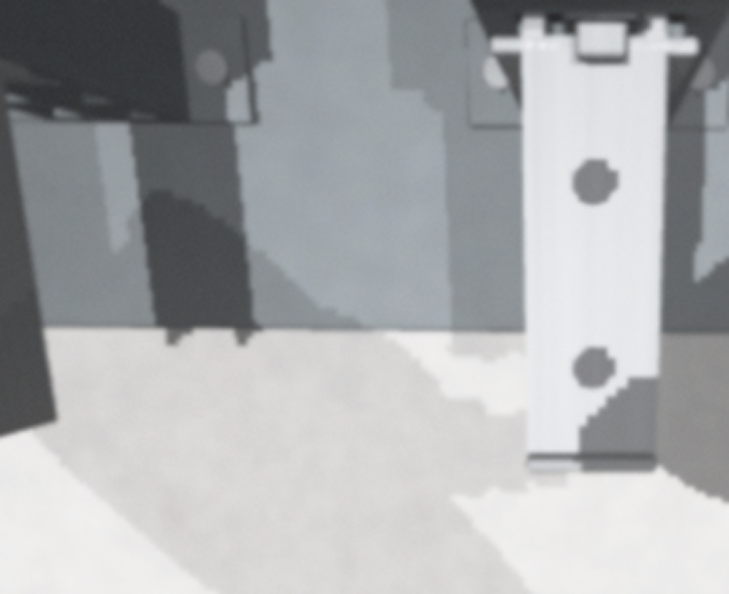

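Run:
```python
from h import *
from rig import *
print(np.round(read_state()["joint_pos"],2))
```

```text
[-0.25  0.32 -0.46  1.81  0.16  1.05 -2.33]
```

>>> apply_moves --moves '[[1,[0,-1,0],0.7],[1,[0,-1,0],0.7],[1,[0,-1,0],0.7],[1,[0,-1,0],0.7],[1,[0,-1,0],0.7],[1,[0,-1,0],0.7],[1,[0,-1,0],0.7],[1,[0,-1,0],0.7],[1,[0,-1,0],0.7],[1,[0,-1,0],0.7],[1,[0,-1,0],0.7],[1,[0,-1,0],0.7]]'

```text
clock: 13.52
eef_pos: [0.4306, -0.1071, 0.2398]
eef_rot: [0.904, 0.427, 0.0, -0.0]
ft_force: [-0.0, -0.0, 0.0]
width: 1.003
gripper_force: 0.0
```

>>> apply_moves --moves '[[1,[0.2,-1,0],0.7],[1,[0.2,-1,0],0.7],[1,[0.2,-1,0],0.7],[1,[0.2,-1,0],0.7],[1,[0.2,-1,0],0.7],[1,[0.2,-1,0],0.7],[1,[0.2,-1,0],0.7],[1,[0.1,-1,0],0.7],[1,[0,-1,0],0.7],[1,[0,-0.5,0],0.7],[1,[0,0,0],0.7],[1,[0,0,0],0.7]]'

```text
clock: 15.02
eef_pos: [0.4746, -0.3919, 0.2391]
eef_rot: [0.636, 0.771, 0.0, -0.0]
ft_force: [0.3, -0.6, -0.6]
width: 1.004
gripper_force: 0.0
```

Run:
```python
from h import *
d=wrist('w6')
from scipy.spatial.transform import Rotation as R
# bright top-surface of tray by warping to a metric plane z=.016 : 1px=.5mm, x up, y left around estimate
H=[];g=[(.40,-.53),(.40,-.25),(.55,-.25),(.55,-.53)]
pts=proj(d,[(x,y,.016) for x,y in g]).astype(np.float32);print(pts.round(0).tolist())
dst=np.float32([((-.25-y)*2000,(.55-x)*2000) for x,y in g])
M=cv2.getPerspectiveTransform(pts,dst);w=cv2.warpPerspective(d["image"],M,(560,300));cv2.imwrite("pics/w6w.png",w[:,:,::-1])
# known dark-ish rim edges: print luminance profiles along x at a few y
G=cv2.cvtColor(w,cv2.COLOR_RGB2GRAY)
for y in(-.31,-.35,-.39,-.43,-.47):
    c=int((-.25-y)*2000);print(y,[int(v) for v in G[40:280:4,c-4:c+5].mean(1)])
```

```text
t 15.025 tcp [ 0.4746 -0.3919  0.2391] xax yaw 100.95 zax [-4.e-04  6.e-04 -1.e+00] F [ 0.3 -0.6 -0.6] w 1.0040367695874028
cam [[0.982, 0.181, 0.061, 0.461], [0.19, -0.929, -0.318, -0.31], [-0.001, 0.323, -0.946, 0.381], [0.0, 0.0, 0.0, 1.0]]
[[222.0, 307.0], [261.0, 5.0], [440.0, 44.0], [363.0, 331.0]]
-0.31 [216, 216, 215, 216, 217, 217, 217, 216, 215, 214, 215, 215, 215, 215, 215, 214, 215, 216, 215, 214, 215, 208, 190, 170, 196, 201, 200, 199, 201, 200, 200, 201, 204, 201, 186, 174, 185, 210, 225, 231, 229, 230, 227, 213, 206, 209, 210, 189, 167, 227, 233, 233, 234, 235, 236, 235, 234, 234, 234, 234]
-0.35 [236, 236, 237, 237, 236, 236, 236, 236, 236, 236, 236, 236, 237, 237, 237, 237, 236, 234, 224, 214, 196, 222, 225, 224, 225, 225, 224, 226, 227, 227, 220, 183, 163, 176, 215, 229, 228, 224, 208, 207, 207, 212, 227, 227, 192, 169, 223, 234, 236, 235, 233, 233, 234, 234, 234, 234, 234, 235, 235, 235]
-0.39 [236, 235, 235, 235, 236, 235, 234, 234, 234, 235, 235, 236, 235, 235, 233, 223, 204, 195, 219, 221, 220, 222, 222, 221, 224, 224, 223, 206, 146, 130, 138, 193, 225, 224, 223, 224, 227, 225, 224, 223, 204, 158, 166, 210, 183, 169, 152, 148, 145, 144, 143, 143, 143, 143, 144, 143, 143, 143, 143, 142]
-0.43 [145, 144, 145, 145, 145, 145, 144, 144, 142, 141, 142, 142, 135, 122, 121, 129, 127, 128, 130, 129, 129, 132, 132, 131, 124, 100, 87, 92, 117, 133, 133, 132, 134, 135, 133, 133, 133, 131, 113, 115, 138, 143, 143, 142, 143, 143, 142, 140, 140, 139, 139, 139, 139, 140, 140, 141, 142, 143, 144, 145]
-0.47 [144, 145, 146, 146, 144, 143, 143, 144, 140, 128, 117, 118, 125, 124, 125, 127, 125, 126, 128, 129, 127, 124, 109, 101, 104, 121, 130, 131, 132, 131, 131, 129, 130, 129, 128, 108, 113, 135, 143, 143, 144, 144, 144, 145, 145, 145, 144, 145, 144, 144, 145, 146, 145, 149, 151, 160, 181, 180, 186, 216]
```

>>> apply_moves --moves '[[1,[-0.07,0,-1],-0.4],[1,[0,0,-1],0],[1,[0,0,-1],0],[1,[0,0,-1],0],[1,[0,0,-1],0],[1,[0,0,-1],0],[1,[0,0,-1],0],[1,[0,0,-0.6],0],[1,[0,0,-0.3],0],[1,[0,0,0],0]]'

```text
clock: 16.32
eef_pos: [0.4726, -0.3903, 0.0028]
eef_rot: [0.653, 0.758, -0.0, -0.0]
ft_force: [0.6, 0.7, 0.3]
width: 1.001
gripper_force: 0.0
```

>>> apply_moves --moves '[[0,[0,0,0],0],[-1,[0,0,0],0],[-1,[0,0,0],0],[-1,[0,0,0],0],[-1,[0,0,0],0]]' --grip_force 50

```text
clock: 16.95
eef_pos: [0.4726, -0.3906, 0.0043]
eef_rot: [0.653, 0.758, -0.0, 0.001]
ft_force: [-1.1, 0.4, 6.6]
width: 0.636
gripper_force: 52.6
```

>>> apply_moves --moves '[[-1,[0,0,0.3],0],[-1,[0,0,0.8],0],[-1,[0,0,1],0],[-1,[0,0,1],0],[-1,[0,0,1],0],[-1,[0,0,1],0],[-1,[0,0.3,1],0],[-1,[0,0.7,1],0],[-1,[0,0.9,1],-0.2],[-1,[0,0.9,0.5],-0.2],[-1,[0,0.9,0],-0.2],[-1,[0,0.9,0],-0.2]]'

```text
clock: 18.45
eef_pos: [0.4723, -0.2509, 0.2618]
eef_rot: [0.684, 0.73, 0.0, 0.0]
ft_force: [0.6, -0.5, -2.6]
width: 0.635
gripper_force: 53.8
```

>>> apply_moves --moves '[[-1,[0,0.9,0],-0.2],[-1,[0,0.9,0],-0.2],[-1,[0,0.9,0],-0.2],[-1,[0,0.9,0],0],[-1,[0,0.9,0],0],[-1,[0,0.9,0],0],[-1,[0,0.9,0],0],[-1,[0,0.9,0],0],[-1,[0,0.9,0],0],[-1,[0,0.9,0],0],[-1,[0,0.9,0],0],[-1,[0,0.9,0],0]]'

```text
clock: 19.95
eef_pos: [0.4721, 0.0729, 0.2615]
eef_rot: [0.706, 0.708, 0.0, 0.0]
ft_force: [-0.3, 0.2, -2.5]
width: 0.636
gripper_force: 53.8
```

>>> apply_moves --moves '[[-1,[0,0.9,0],0],[-1,[0.1,0.9,0],0],[-1,[0.2,0.9,0],0],[-1,[0.2,0.9,0],0],[-1,[0.3,0.9,0],0],[-1,[0.3,0.9,0],0],[-1,[0.2,0.5,0],0],[-1,[0.1,0.3,0],0],[-1,[0,0,0],0],[-1,[0,0,0],0]]'

```text
clock: 21.2
eef_pos: [0.5145, 0.2568, 0.261]
eef_rot: [0.707, 0.708, -0.0, 0.0]
ft_force: [0.1, 0.3, -1.2]
width: 0.632
gripper_force: 53.8
```

Run:
```python
from h import *
wrist('w7')
```

```text
t 21.2 tcp [0.5145 0.2568 0.261 ] xax yaw 90.08 zax [-2.e-04 -9.e-04 -1.e+00] F [ 0.1  0.3 -1.2] w 0.6323086945843773
cam [[1.0, 0.002, -0.0, 0.516], [0.002, -0.946, -0.325, 0.34], [-0.001, 0.325, -0.946, 0.403], [0.0, 0.0, 0.0, 1.0]]
```

>>> apply_moves --moves '[[-1,[0,0.8,0],0],[-1,[0,0.8,0],0],[-1,[0,0.6,0],0],[-1,[0,0.2,-0.4],0],[-1,[0,0,-0.8],0],[-1,[0,0,-0.8],0],[-1,[0,0,-0.6],0],[-1,[0,0,-0.4],0],[-1,[0,0,0],0]]'

```text
clock: 22.38
eef_pos: [0.5144, 0.329, 0.1699]
eef_rot: [0.706, 0.708, -0.001, -0.0]
ft_force: [-0.3, -0.2, -1.7]
width: 0.638
gripper_force: 53.8
```

Run:
```python
from h import *
d=wrist('w8')
# profile along x (image) through hung/tray end: metric warp at rim height z=.187
z=d["T"][2,3]*0+.187
g=[(.44,.33),(.44,.47),(.60,.47),(.60,.33)]
pts=proj(d,[(x,y,z-.0) for x,y in g]).astype(np.float32);print(pts.round(0).tolist())
dst=np.float32([((x-.44)*2000,(.47-y)*2000) for x,y in g])
w=cv2.warpPerspective(d["image"],cv2.getPerspectiveTransform(pts,dst),(320,280));G=cv2.cvtColor(w,cv2.COLOR_RGB2GRAY)
print("x prof",[int(v) for v in G[100:120,::4].mean(0)])
print("y prof",[int(v) for v in G[::4,120:140].mean(1)])
```

```text
t 22.375 tcp [0.5144 0.329  0.1699] xax yaw 90.1 zax [-0.0015 -0.0014 -1.    ] F [-0.3 -0.2 -1.7] w 0.6382499380186196
cam [[1.0, 0.003, -0.001, 0.516], [0.002, -0.946, -0.325, 0.413], [-0.002, 0.325, -0.946, 0.312], [0.0, 0.0, 0.0, 1.0]]
[[110.0, 337.0], [8.0, -158.0], [669.0, -158.0], [552.0, 338.0]]
x prof [40, 41, 43, 44, 46, 48, 53, 57, 61, 64, 231, 234, 234, 235, 236, 235, 234, 234, 234, 233, 234, 234, 217, 147, 215, 203, 107, 94, 206, 202, 198, 199, 207, 200, 199, 205, 201, 202, 199, 201, 198, 199, 194, 192, 195, 190, 190, 191, 186, 90, 178, 168, 141, 165, 143, 62, 63, 62, 41, 51, 50, 49, 49, 48, 48, 48, 48, 48, 49, 50, 52, 53, 55, 57, 224, 232, 233, 233, 232, 231]
y prof [0, 0, 0, 0, 0, 0, 0, 0, 0, 0, 0, 0, 0, 0, 0, 0, 0, 230, 213, 97, 167, 203, 206, 205, 204, 203, 202, 201, 200, 199, 198, 197, 196, 195, 194, 192, 192, 190, 189, 188, 187, 186, 185, 185, 185, 184, 184, 184, 184, 183, 183, 183, 183, 183, 182, 182, 182, 182, 181, 181, 178, 162, 141, 92, 92, 92, 91, 91, 90, 90]
```

>>> apply_moves --moves '[[-1,[0,0.1,-0.1],0],[-1,[0,0,-0.07],0],[-1,[0,0,-0.03],0],[-1,[0,0,0],0]]'

```text
clock: 22.92
eef_pos: [0.5146, 0.3328, 0.165]
eef_rot: [0.706, 0.708, -0.0, 0.0]
ft_force: [0.6, -0.0, -1.9]
width: 0.638
gripper_force: 53.8
```

>>> apply_moves --moves '[[-1,[0,0,-0.04],0],[-1,[0,0,-0.04],0],[-1,[0,0,-0.03],0],[-1,[0,0,0],0]]'

```text
clock: 23.42
eef_pos: [0.5146, 0.3329, 0.1622]
eef_rot: [0.706, 0.708, 0.0, 0.0]
ft_force: [-1.4, -2.0, 3.2]
width: 0.633
gripper_force: 54.4
```

>>> apply_moves --moves '[[-1,[0,0,-0.03],0],[-1,[0,0,0],0]]'

```text
clock: 23.68
eef_pos: [0.5146, 0.3329, 0.1621]
eef_rot: [0.706, 0.708, 0.0, 0.0]
ft_force: [-3.4, -3.7, 10.6]
width: 0.636
gripper_force: 55.2
```

>>> apply_moves --moves '[[-1,[0,0,0.02],0],[0.6,[0,0,0],0],[0.7,[0,0,0],0],[0.7,[0,0,0],0],[0.7,[0,0,0.2],0],[0.7,[0,0,0.7],0],[0.7,[0,0,1],0],[0.7,[0,0,1],0],[0.7,[-0.3,0,0.5],0],[0.7,[-0.5,0,0],0],[0.7,[-0.5,0,0],0],[0.7,[0,0,0],0]]'

```text
clock: 25.18
eef_pos: [0.4736, 0.3329, 0.2628]
eef_rot: [0.706, 0.709, -0.001, -0.0]
ft_force: [0.6, -0.1, 0.6]
width: 0.848
gripper_force: 0.0
```

Run:
```python
from h import *
from rig import *
wrist('w9')
s=get_image("scene");np.savez("scene3.npz",**s)
# change map vs first image near beaker, vial ; check tray: fit bright edge corners
a=load("scene")["image"].astype(int);b=s["image"].astype(int)
D=np.abs(a-b).max(2)
for n,(u,v) in{"beaker":(310,257),"vial":(330,241)}.items():print(n,(D[v-14:v+14,u-10:u+10]>40).mean().round(3))
# predicted tray top rim corners in the scene view for flat placing; local contrast near predicted edges
def score(dx,dy,dz):
    m=D*0;P=np.array([[.486,.439],[.542,.439],[.542,.219],[.486,.219]])
    q=proj(s,[(x+dx,y+dy,.174+dz) for x,y in P]);return q
print(score(0,0,0).round(1))
G=cv2.cvtColor(s["image"],cv2.COLOR_RGB2GRAY).astype(float);e=np.hypot(cv2.Sobel(G,6,1,0),cv2.Sobel(G,6,0,1))
from scipy.ndimage import map_coordinates as mc
from itertools import product
best=[]
for dx,dy,z1,z2 in product(np.arange(-8,9,2),np.arange(-8,9,2),np.arange(-12,13,3),np.arange(-12,13,3)):
    P=np.array([[.486,.439,.174+z1/1e3],[.542,.439,.174+z1/1e3],[.542,.219,.174+z2/1e3],[.486,.219,.174+z2/1e3]])+[dx/1e3,dy/1e3,0]
    L=np.vstack([np.linspace(P[i],P[(i+1)%4],40) for i in range(4)]);q=proj(s,L)
    best.append((mc(e,[q[:,1],q[:,0]],order=1).mean(),dx,dy,z1,z2))
for x in sorted(best)[-6:]:print(np.round(x,1))
```

```text
t 25.175 tcp [0.4736 0.3329 0.2628] xax yaw 90.25 zax [-0.0012 -0.0011 -1.    ] F [ 0.6 -0.1  0.6] w 0.8482826818072018
cam [[1.0, 0.005, -0.0, 0.475], [0.005, -0.946, -0.325, 0.417], [-0.002, 0.325, -0.946, 0.405], [0.0, 0.0, 0.0, 1.0]]
beaker 0.0
vial 0.0
[[172.6 335.5]
 [158.9 319. ]
 [244.8 266.6]
 [259.6 279.9]]
[298.7  -2.    6.    3.    3. ]
[299.5  -4.    0.   -9.   -9. ]
[299.8  -4.    6.    6.    3. ]
[301.7  -6.    4.   -9.   -3. ]
[309.2  -8.    4.   -6.    0. ]
[313.2  -8.    4.   -6.   -3. ]
```

>>> apply_moves --moves '[[0.7,[-0.5,0,0.5],0],[0.7,[-0.5,0,0.5],0],[0.7,[0,0,0],0],[0.7,[0,0,0],0]]'

```text
clock: 25.78
eef_pos: [0.4458, 0.3328, 0.2937]
eef_rot: [0.706, 0.708, 0.0, 0.0]
ft_force: [-0.1, 0.6, -0.7]
width: 0.85
gripper_force: 0.0
```

```bash
python3 -c "
from rig import *
print(sign_off())"
```

```text
the job is handed in; nothing more can be done
None
```

The bracket is seated, with the catch seen out over it. The tray is set down across both brackets, judged level and centred from contact height and force, not from a picture. The beaker and vial have not moved, and I signed off at about 26 s, but I viewed 11 pictures, one over your limit of 10.

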